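# Empty the cap tray and square it up in its dock

## Robot

A 7-joint arm with a two-finger parallel gripper is mounted at the origin on the work surface. World frame = base frame: x ahead of the robot, y to its left, z up, the work surface at z = 0. Lengths are in m, angles in rad, forces in N, time in s.
With the tool pointing down it reaches from about 0.4 to 0.875 m from the base axis. Payload 19.3 kg.
Tool frame: the origin (TCP) lies at the very end of the fingers, on their centre line; the grasp point (between the pads) lies 19 mm behind it; z points along the fingers, y is the line along which they close (so a half turn about z gives the same grasp; the last joint's range is limited). The gripper opens to 85 mm and grips with 20 to 120 N. Pads are 22 mm wide; open, the fingers measure 114 mm over their backs; the gripper's body (76 mm by 85 mm) begins 54 mm behind the grasp point. The pads swing forward as they close: fully open they stand 13 mm farther back than shut.
Start: joints at [1.172, 0.521, -0.036, 1.599, 0.021, 1.021, -0.113], TCP at [0.202, -0.592, 0.231] pointing down, gripper open.
Joint ranges: [-2.91, 2.91], [-0.3, 2.13], [-1.5, 1.42], [0.17, 2.43], [-1.26, 4.41], [0.16, 1.93], [-2.52, 2.52]. Speed limits (rad/s): [1.89, 1.89, 2.39, 2.39, 3.01, 3.01, 3.01].

## Interface

Orientations are given as [roll, pitch, yaw] about the fixed x, y, z axes, in that order (R = Rz(yaw) Ry(pitch) Rx(roll)).
In Python, from workcell import monitor, optics, job_done gives the robot as it stands.
- The arm moves only by the shell command python3 -m handwheel 'ROWS' [FORCE]. ROWS is JSON, a list of rows, each an object of numbers: "dx", "dy", "dz": the shift along the tool's x, y, z in cm; "wx", "wy", "wz": the turn, a rotation vector about the tool's x, y, z in rad; "claw": the opening in per cent of the stroke, from 0 (shut) to 100 (fully open). A call has 1 to 8 rows; each row shifts and turns the commanded pose from where the row before left it, along the tool's axes as they then stand; what a row does not reach is not made up. A row lasts 1/8 s, in which the tool goes at most 62.5 mm and 10.7 degrees, less where a joint would pass 70% of its speed; a pose out of reach is approached as far as the arm can. A call with a gripper value outside its range is refused whole. The fingers move at their own pace and stop on an object; FORCE is the grip in N (left out, the last holds). Time passes only in rows, so rows that do not move let the fingers close. It gives the time, the measured TCP pose, the force, the opening and the grip force at its end, in the units of the state.
- monitor.observe(): the state, without advancing time (a new reading comes with each control period).
- optics.grab_frame(name): name is "scene" or "top" or "wrist"; returns a dict with "frame" (400x640x3 uint8, blue, green, red), "fovy" (degrees; the focal length in pixels is half the picture's height over the tangent of half this angle, whatever the lens; pixels are square), "cx", "cy" (the principal point, pixels), "R" (3x3) and "t" (3): a world point X has camera coordinates R X + t. Camera axes: x right, y down, z forward; pixel columns grow to the right and rows downward; lengths in m; the calibration is good to about 2 mm. A picture is of the moment at which its call begins. There is no depth.
- job_done(): hands the job in; it is judged then, once.
Trained networks look in the newest picture that a camera, given by its name, has taken for a name from the list of things; names that differ only in an ending like _2 or _b are one class to them, and where a whole thing is asked for, a point or a joint stands for the part that bears it (a point fixed in the world has none). Each returns a list of dicts, best first, with "p" (0 to 1); they miss things now and then, are a little off and sometimes report something else, mostly with a low value. They report only what shows in the picture. A call takes as long as a camera call. They do not tell look-alikes from the thing itself.
- optics.masks_of(name, camera): "region" (400x640 bool, what is visible of it) and "rect" ([left, top, width, height] in pixels, round what is visible of it).
The state is a dict: "clock": time; "qpos": joint angles; "qd": joint speeds; "joint_efforts": joint torques, N m; "position": TCP position; "tool_rot": TCP orientation; "force": force on the tool from outside, world axes, zero at the start; "moment": the same for the moment, N m; "grip_width": finger opening in m; "finger_force": force on a finger pad.
Only numpy, scipy, OpenCV 4.12 (cv2) and the standard library are available. Lean on these libraries where they do the work, as an engineer would, in place of code of your own. Each camera call takes 0.05 s, during which the arm holds its last target. There are 200 camera calls.

## Task

Pick up the cap tray (it has a blue grip tab), carry it over the yellow bin and tip it so that all five pink caps slide off the open end into the bin. Then set the empty tray flat on its dock, open end to the front stop, and press it into the corner until its open end is flat against the front stop and its side against the side stop. Finish while still gripping the tray and pressing it firmly and squarely against both stops (do not let go), and leave the other labware where it stands.

Things in the scene. Friction and masses are not known exactly. Their poses are not given: they have to be found in the camera images.
- tray: Loose bright-metal tray, 0.16 kg, 130 mm (x) by 120 mm (y). Origin: centre of its underside; z up. Floor 4 mm thick. Its -x end is open (the spout; at the start it faces roughly to the robot). Side walls 4 mm thick, +x end wall 8 mm, tops 22 mm above the underside. A blue grip tab stands on the middle of the +x wall.
- grip_tab (a point): Point to pinch the upright blue tab from above: tray x = +61 mm, y = 0, 55 mm above the underside. The tab is 8 mm thick along the tray's x, 44 mm wide along y, its top 75 mm above the underside. The fingers close along the tray's x; a 60 N grip holds the tray without slipping.
- spout (a point): Middle of the tray's open edge, on the floor: tray x = -65 mm, y = 0, 4 mm above the underside.
- cap0: One of five loose pink caps, 24 mm across, 16 mm tall, 10 g, standing on the tray's floor at the start. Origin: centre of its underside. They are slippery: on the tray they begin to slide at about 20 degrees of tilt; tipping to 45 degrees or more empties the tray.
- cap1: One of five loose pink caps, 24 mm across, 16 mm tall, 10 g, standing on the tray's floor at the start. Origin: centre of its underside. They are slippery: on the tray they begin to slide at about 20 degrees of tilt; tipping to 45 degrees or more empties the tray.
- cap2: One of five loose pink caps, 24 mm across, 16 mm tall, 10 g, standing on the tray's floor at the start. Origin: centre of its underside. They are slippery: on the tray they begin to slide at about 20 degrees of tilt; tipping to 45 degrees or more empties the tray.
- cap3: One of five loose pink caps, 24 mm across, 16 mm tall, 10 g, standing on the tray's floor at the start. Origin: centre of its underside. They are slippery: on the tray they begin to slide at about 20 degrees of tilt; tipping to 45 degrees or more empties the tray.
- cap4: One of five loose pink caps, 24 mm across, 16 mm tall, 10 g, standing on the tray's floor at the start. Origin: centre of its underside. They are slippery: on the tray they begin to slide at about 20 degrees of tilt; tipping to 45 degrees or more empties the tray.
- cap_bin: Yellow open-topped bin with a red rim, fixed, 200 x 200 mm outside, walls 5 mm, 95 mm tall (rim about 210 mm). Origin: centre of its underside. It stands on the left or the right of the tray.
- dock: Tray dock, fixed: grey base plate 5 mm thick on the table, 190 mm along its x by 180 mm along its y, with two orange stops that form a corner. Origin: on the table, 10 mm to the +x side and 10 mm to the -y side of the plate's centre. Its -x side (front stop) faces roughly towards the robot. It stands on the other side of the tray from the bin.
- front_stop: Orange steel bar on the dock along its y, 14 mm thick, 174 mm long, 20 mm tall above the plate; rigid. Its inner face looks to the dock's +x and lies at dock x = -85 mm. The tray's open end goes against it. Origin: centre of its underside.
- side_stop: Orange steel bar on the dock along its x, 14 mm thick, 150 mm long, 20 mm tall above the plate; rigid. Its inner face looks to the dock's -y and lies at dock y = +80 mm. The tray's +y side wall goes against it. Origin: centre of its underside.
- corner (a point): Inner corner of the two stops, on top of the dock's plate (dock x = -85, y = +80, 5 mm above the table). Axes as the dock's. The seated tray's underside rests at this height, its origin 65 mm in +x and 60 mm in -y from here, its axes parallel to the dock's.
- red_rack: Red tube rack, 110 x 200 x 45 mm, some tubes in it to 87 mm height, loose, to be left alone. Origin: centre of the underside.
- green_rack: Green empty tube rack, 110 x 200 x 45 mm, loose, to be left alone. Origin: centre of the underside.
- white_block: White tube block, 50 x 120 x 50 mm, loose, to be left alone, beyond the tray. Origin: centre of the underside.
- tip_box: Teal tip box, 88 x 128 x 68 mm, loose, to be left alone. Origin: centre of the underside.
- reagent_jar: Amber jar with a white lid, 60 mm across, 85 mm tall, loose, to be left alone. Origin: centre of the underside.
Things that resemble listed ones, but are neither listed nor needed, are in the scene too. What is shaped like the tray but green or purple is not meant.

How it is judged:
By the outcome, as a careful person would: the job done as asked, in the order asked, and still so for the second after the job is handed in, while the arm keeps its last pose, push and grip.
It also fails if it takes over 64 s, if anything falls off the work surface, if the arm or the gripper's body presses on something with over 40 N, if the wrist force passes 120 N, or if a joint passes its speed limit or range.

## Working session

There is one attempt and no reset: what is moved stays moved. The work goes in short steps, Python scripts to look and compute and a shell command to move; the robot and the scene stay as the last step left them, time stands still between calls to the robot, and variables do not carry over. Pictures are saved under pics/ and viewed, at most 10 in all, crops included, and the job is handed in when it is done.

```bash
mkdir -p pics; ls; python3 - <<'E'
from workcell import monitor, optics
import cv2,numpy as np
s=monitor.observe();print({k:np.round(v,3).tolist() for k,v in s.items()})
for n in ("top","scene"):
    f=optics.grab_frame(n);cv2.imwrite(f"pics/{n}0.png",f["frame"]);print(n,f["fovy"],f["cx"],f["cy"],np.round(f["R"],4).tolist(),np.round(f["t"],4).tolist())
    for o in ("tray","grip_tab","cap_bin","dock","front_stop","side_stop","cap0"):
        print(o,[(round(d["p"],2),d["rect"]) for d in optics.masks_of(o,n)][:6])
E
```

```text
pics
{'clock': 0.0, 'qpos': [1.172, 0.522, -0.036, 1.6, 0.021, 1.021, -0.113], 'qd': [0.001, 0.0, -0.0, 0.001, -0.003, -0.001, -0.001], 'joint_efforts': [-0.004, -92.711, 1.978, -36.993, 0.018, 0.008, 0.0], 'position': [0.202, -0.591, 0.231], 'tool_rot': [-3.14, 0.0, 0.329], 'force': [0.22, 0.542, 0.581], 'moment': [0.019, -0.039, -0.021], 'finger_force': 0.0, 'grip_width': 0.085}
top 42.858732119940015 319.95483121347587 202.74157696307964 [[-0.0018, -0.9999, -0.0112], [-0.9945, 0.003, -0.1044], [0.1044, 0.0109, -0.9945]] [0.01, 0.5049, 1.711]
tray [(0.9, [318.3, 231.7, 39.8, 39.1]), (0.84, [417.8, 269.0, 46.8, 46.3]), (0.74, [309.4, 171.5, 41.4, 45.3])]
grip_tab [(0.96, [308.5, 170.2, 44.0, 47.0]), (0.96, [318.8, 233.9, 38.4, 37.0]), (0.8, [419.1, 264.5, 47.5, 51.4])]
cap_bin [(0.81, [198.3, 170.2, 72.3, 71.5])]
dock [(0.57, [383.5, 186.5, 56.1, 57.2])]
front_stop [(0.72, [383.6, 231.2, 51.9, 15.3])]
side_stop [(0.47, [383.5, 191.9, 10.5, 38.3]), (0.44, [297.6, 106.2, 62.7, 37.8])]
cap0 []
scene 51.78200152710126 325.66200266787354 204.92688467911168 [[0.7841, 0.6207, -0.0005], [0.3914, -0.4951, -0.7757], [-0.4817, 0.608, -0.6311]] [-0.3911, -0.1499, 1.3744]
tray [(0.68, [301.8, 206.8, 62.7, 43.9]), (0.61, [241.0, 174.6, 59.0, 48.9]), (0.55, [97.5, 214.9, 71.6, 64.8]), (0.22, [177.0, 238.3, 111.9, 93.3])]
grip_tab [(0.88, [237.3, 175.1, 65.6, 48.5]), (0.64, [96.4, 217.3, 74.1, 62.5]), (0.55, [300.5, 209.3, 65.1, 43.7])]
cap_bin [(0.52, [179.0, 240.8, 110.7, 88.9])]
dock [(0.46, [414.8, 213.0, 51.4, 35.3])]
front_stop [(0.75, [178.5, 239.5, 65.6, 45.4])]
side_stop [(0.88, [238.2, 245.9, 41.6, 40.4]), (0.68, [370.4, 233.1, 85.6, 76.6]), (0.65, [303.5, 207.7, 62.2, 45.6]), (0.41, [336.1, 126.7, 94.0, 72.6])]
cap0 [(0.53, [314.0, 228.4, 12.4, 6.6]), (0.42, [336.6, 213.4, 5.2, 12.4]), (0.4, [327.9, 225.5, 9.0, 13.5]), (0.37, [318.5, 235.8, 12.0, 12.8])]
```

View pics/top0.png

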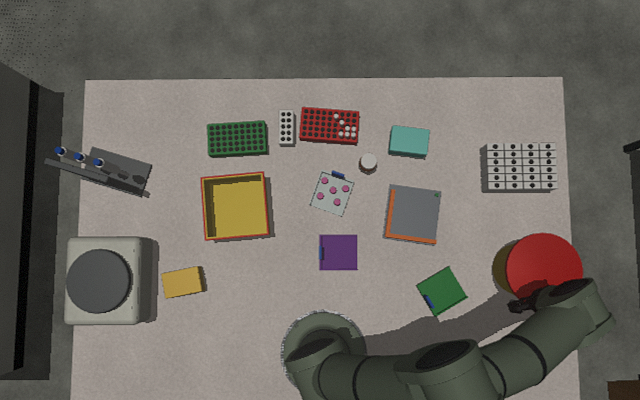

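View pics/scene0.png

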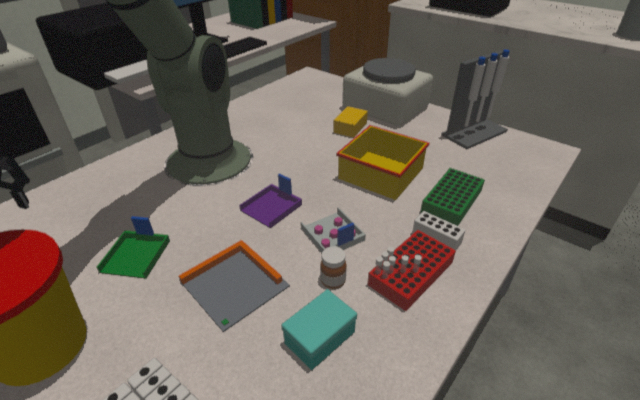

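Candidates for the tray in the top view:
- White/metal tray with five pink caps and a blue tab, at (332,194). This is the one I choose.
- Purple tray at (338,252), a look-alike.
- Green tray at (443,290), a look-alike.

The bin is the square yellow one at (236,206), on the left; the round red/yellow one at (543,265) is not meant. The dock is at (413,214), on the right, with its front stop along the bottom and its side stop on the left. Next I check the choice in a close crop and measure.

```bash
cat > h.py <<'E'
from workcell import monitor, optics
import cv2,numpy as np
from scipy.spatial.transform import Rotation as Ro
def ray(f,px,z):
    "pixel -> world point on plane z"
    R=np.array(f["R"]);t=np.array(f["t"]);fl=200/np.tan(np.radians(f["fovy"])/2)
    px=np.atleast_2d(px).astype(float)
    d=np.c_[(px[:,0]-f["cx"])/fl,(px[:,1]-f["cy"])/fl,np.ones(len(px))]@R
    c=-R.T@t
    return c+d*((z-c[2])/d[:,2])[:,None]
def proj(f,X):
    fl=200/np.tan(np.radians(f["fovy"])/2)
    c=np.atleast_2d(X)@np.array(f["R"]).T+np.array(f["t"])
    return np.c_[fl*c[:,0]/c[:,2]+f["cx"],fl*c[:,1]/c[:,2]+f["cy"]]
def hsv(f): return cv2.cvtColor(f["frame"],cv2.COLOR_BGR2HSV)
def big(m,roi):
    "largest blob's pixel mask inside roi x0,y0,x1,y1"
    k=np.zeros_like(m);x0,y0,x1,y1=roi;k[y0:y1,x0:x1]=m[y0:y1,x0:x1]
    n,l,s,c=cv2.connectedComponentsWithStats(k.astype(np.uint8))
    return l==1+np.argmax(s[1:,4])
def px(m): y,x=np.nonzero(m);return np.c_[x,y].astype(np.float32)
E
python3 - <<'E'
from h import *
f=optics.grab_frame("top");H=hsv(f)
cv2.imwrite("pics/crop.png",cv2.resize(f["frame"][155:260,190:450],None,fx=3,fy=3,interpolation=cv2.INTER_CUBIC))
blue=big((abs(H[...,0].astype(int)-115)<13)&(H[...,1]>120),(300,160,360,220))
print("tab",blue.sum(),ray(f,px(blue).mean(0),.072))
pk=(H[...,0]>155)&(H[...,1]>60);pk[:, :305]=0;pk[:,360:]=0;pk[:170]=0;pk[218:]=0
n,l,s,c=cv2.connectedComponentsWithStats(pk.astype(np.uint8))
print("caps",s[1:,4],ray(f,c[1:],.018).round(3).tolist())
org=(H[...,0]>4)&(H[...,0]<18)&(H[...,1]>150)
m=big(org,(375,170,450,260));r=cv2.minAreaRect(px(m));print("orange",ray(f,cv2.boxPoints(r),.025).round(3).tolist())
g=big((H[...,1]<70)&(H[...,2]<150),(380,175,450,250));r=cv2.minAreaRect(px(g));print("plate",r,ray(f,cv2.boxPoints(r),.005).round(3).tolist())
red=(H[...,0]<5)&(H[...,1]>120)
m=org|red|((H[...,0]>18)&(H[...,0]<32)&(H[...,1]>120))
m=big(m,(190,160,285,250));r=cv2.minAreaRect(px(m));print("bin",r,ray(f,cv2.boxPoints(r),.095).round(3).tolist())
for o in ("tray","reagent_jar"):
    for d in optics.masks_of(o,"top"):
        r=cv2.minAreaRect(px(d["region"]));print(o,d["p"],r,ray(f,cv2.boxPoints(r),.015).round(3).tolist())
E
```

```text
tab 28 [[ 0.59812029 -0.05033018  0.072     ]]
caps [37 38 35 34 34] [[0.584, -0.006, 0.018], [0.556, -0.078, 0.018], [0.55, -0.035, 0.018], [0.53, 0.009, 0.018], [0.509, -0.048, 0.018]]
orange [[0.39, -0.209, 0.025], [0.55, -0.234, 0.025], [0.524, -0.406, 0.025], [0.365, -0.379, 0.025]]
plate ((412.9432678222656, 214.92576599121094), (57.22688674926758, 56.83039855957031), 7.594643592834473) [[0.381, -0.199, 0.005], [0.575, -0.228, 0.005], [0.548, -0.423, 0.005], [0.355, -0.392, 0.005]]
bin ((234.38623046875, 205.634521484375), (63.94502639770508, 64.77547454833984), 85.2363510131836) [[0.586, 0.406, 0.095], [0.603, 0.193, 0.095], [0.393, 0.173, 0.095], [0.376, 0.384, 0.095]]
tray 0.88 ((337.5, 251.5), (35.0, 37.0), 90.0) [[0.399, 0.012, 0.015], [0.399, -0.114, 0.015], [0.28, -0.113, 0.015], [0.281, 0.013, 0.015]]
tray 0.77 ((331.4451904296875, 190.9794464111328), (35.46346664428711, 41.54961013793945), 20.556045532226562) [[0.501, 0.052, 0.015], [0.636, 0.001, 0.015], [0.592, -0.113, 0.015], [0.458, -0.062, 0.015]]
tray 0.64 ((440.9334411621094, 291.0793762207031), (38.71769714355469, 39.241798400878906), 58.392494201660156) [[0.227, -0.308, 0.015], [0.296, -0.422, 0.015], [0.186, -0.487, 0.015], [0.118, -0.373, 0.015]]
tray 0.59 ((285.5, 128.5), (37.0, 17.0), 90.0) [[0.833, 0.159, 0.015], [0.833, 0.099, 0.015], [0.701, 0.099, 0.015], [0.701, 0.158, 0.015]]
reagent_jar 0.5 ((366.5, 163.0), (20.0, 17.0), 90.0) [[0.679, -0.123, 0.015], [0.679, -0.182, 0.015], [0.609, -0.181, 0.015], [0.609, -0.123, 0.015]]
```

View pics/crop.png

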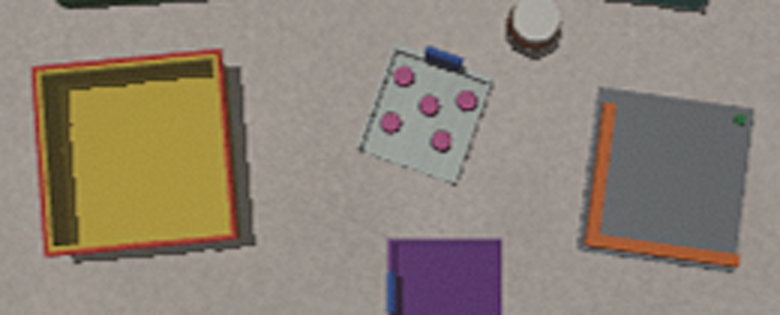

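The crop confirms the choice: the metal tray, caps on it, blue tab at its far end (full-image ~(338,175)), yawed about -20°. The dock (yaw about -8.6°) is empty with its corner at bottom-left (~(390,236)). The yellow bin is centred at about (234,206). Now I plan the first approach.

```bash
cat >> h.py <<'E'
def plan(P,yaw,tilt=0,n=8,s=None):
    "per-row tool shifts (cm) and turns to TCP P; tool y = tray x (yaw = tray yaw), tilt lowers the spout"
    s=s or monitor.observe();p=np.array(s["position"]);R=Ro.from_euler("xyz",s["tool_rot"])
    T=Ro.from_euler("z",yaw)*Ro.from_euler("y",-tilt)*Ro.from_matrix([[0,1,0],[1,0,0],[0,0,-1]])
    w=(R.inv()*T).as_rotvec()/n;d=(np.array(P)-p)/n
    for i in range(n):
        print(i,"d",(R.inv().apply(d)*100).round(2),"w",w.round(3));R=R*Ro.from_rotvec(w)
E
python3 -c "
from h import *
plan([.56,-.04,.27],-.36,n=16)"
```

```text
0 d [ 3.23 -2.54 -0.24] w [-0.    -0.    -0.055]
1 d [ 3.37 -2.36 -0.24] w [-0.    -0.    -0.055]
2 d [ 3.49 -2.17 -0.24] w [-0.    -0.    -0.055]
3 d [ 3.61 -1.97 -0.24] w [-0.    -0.    -0.055]
4 d [ 3.71 -1.77 -0.24] w [-0.    -0.    -0.055]
5 d [ 3.8  -1.56 -0.24] w [-0.    -0.    -0.055]
6 d [ 3.88 -1.35 -0.24] w [-0.    -0.    -0.055]
7 d [ 3.95 -1.14 -0.24] w [-0.    -0.    -0.055]
8 d [ 4.01 -0.92 -0.24] w [-0.    -0.    -0.055]
9 d [ 4.05 -0.69 -0.24] w [-0.    -0.    -0.055]
10 d [ 4.08 -0.47 -0.24] w [-0.    -0.    -0.055]
11 d [ 4.1  -0.24 -0.24] w [-0.    -0.    -0.055]
12 d [ 4.11 -0.02 -0.24] w [-0.    -0.    -0.055]
13 d [ 4.1   0.21 -0.24] w [-0.    -0.    -0.055]
14 d [ 4.09  0.43 -0.24] w [-0.    -0.    -0.055]
15 d [ 4.06  0.66 -0.24] w [-0.    -0.    -0.055]
```

```bash
python3 -m handwheel '[{"dx":3.2,"dy":-2.5,"dz":-0.4,"wz":-0.055},{"dx":3.4,"dy":-2.4,"dz":-0.4,"wz":-0.055},{"dx":3.5,"dy":-2.2,"dz":-0.2,"wz":-0.055},{"dx":3.6,"dy":-2,"dz":-0.2,"wz":-0.055},{"dx":3.7,"dy":-1.8,"dz":-0.2,"wz":-0.055},{"dx":3.8,"dy":-1.6,"dz":-0.2,"wz":-0.055},{"dx":3.9,"dy":-1.4,"dz":-0.2,"wz":-0.055},{"dx":3.9,"dy":-1.1,"dz":-0.2,"wz":-0.055}]' && python3 -m handwheel '[{"dx":4,"dy":-0.9,"dz":-0.2,"wz":-0.055},{"dx":4,"dy":-0.7,"dz":-0.2,"wz":-0.055},{"dx":4.1,"dy":-0.5,"dz":-0.2,"wz":-0.055},{"dx":4.1,"dy":-0.2,"dz":-0.2,"wz":-0.055},{"dx":4.1,"dz":-0.2,"wz":-0.055},{"dx":4.1,"dy":0.2,"dz":-0.2,"wz":-0.055},{"dx":4.1,"dy":0.4,"dz":-0.2,"wz":-0.055},{"dx":4,"dy":0.7,"dz":-0.2,"wz":-0.055}]' && python3 -m handwheel '[{},{}]' && python3 - <<'E'
from h import *
f=optics.grab_frame("wrist");cv2.imwrite("pics/w1.png",f["frame"])
print(f["fovy"],np.round(-np.array(f["R"]).T@f["t"],3))
print("expect tab",proj(f,[[.598,-.05,.075],[.402,-.225,.005]]))
E
```

```text
schema error: expected keys dx, dy, dz, wx, wy, wz, claw
```

```bash
python3 -m handwheel '[{"dx":3.2,"dy":-2.5,"dz":-0.4,"wx":0,"wy":0,"wz":-0.055,"claw":100},{"dx":3.4,"dy":-2.4,"dz":-0.4,"wx":0,"wy":0,"wz":-0.055,"claw":100},{"dx":3.5,"dy":-2.2,"dz":-0.2,"wx":0,"wy":0,"wz":-0.055,"claw":100},{"dx":3.6,"dy":-2,"dz":-0.2,"wx":0,"wy":0,"wz":-0.055,"claw":100},{"dx":3.7,"dy":-1.8,"dz":-0.2,"wx":0,"wy":0,"wz":-0.055,"claw":100},{"dx":3.8,"dy":-1.6,"dz":-0.2,"wx":0,"wy":0,"wz":-0.055,"claw":100},{"dx":3.9,"dy":-1.4,"dz":-0.2,"wx":0,"wy":0,"wz":-0.055,"claw":100},{"dx":3.9,"dy":-1.1,"dz":-0.2,"wx":0,"wy":0,"wz":-0.055,"claw":100}]' && python3 -m handwheel '[{"dx":4,"dy":-0.9,"dz":-0.2,"wx":0,"wy":0,"wz":-0.055,"claw":100},{"dx":4,"dy":-0.7,"dz":-0.2,"wx":0,"wy":0,"wz":-0.055,"claw":100},{"dx":4.1,"dy":-0.5,"dz":-0.2,"wx":0,"wy":0,"wz":-0.055,"claw":100},{"dx":4.1,"dy":-0.2,"dz":-0.2,"wx":0,"wy":0,"wz":-0.055,"claw":100},{"dx":4.1,"dy":0,"dz":-0.2,"wx":0,"wy":0,"wz":-0.055,"claw":100},{"dx":4.1,"dy":0.2,"dz":-0.2,"wx":0,"wy":0,"wz":-0.055,"claw":100},{"dx":4.1,"dy":0.4,"dz":-0.2,"wx":0,"wy":0,"wz":-0.055,"claw":100},{"dx":4,"dy":0.7,"dz":-0.2,"wx":0,"wy":0,"wz":-0.055,"claw":100}]' && python3 -m handwheel '[{"dx":0,"dy":0,"dz":0,"wx":0,"wy":0,"wz":0,"claw":100},{"dx":0,"dy":0,"dz":0,"wx":0,"wy":0,"wz":0,"claw":100}]' && python3 - <<'E'
from h import *
f=optics.grab_frame("wrist");cv2.imwrite("pics/w1.png",f["frame"])
print(f["fovy"],np.round(-np.array(f["R"]).T@f["t"],3))
print("expect tab",proj(f,[[.598,-.05,.075],[.402,-.225,.005]]))
E
```

```text
clock: 1.95
position: [0.3807, -0.3137, 0.2516]
tool_rot: [3.141, -0.0, 0.771]
force: [-0.2, -0.6, -1.0]
grip_width: 0.0851
finger_force: 0.0
clock: 2.95
position: [0.56, -0.0393, 0.2675]
tool_rot: [3.141, 0.0, 1.21]
force: [0.1, -0.6, 0.3]
grip_width: 0.085
finger_force: 0.0
clock: 3.2
position: [0.5591, -0.0409, 0.2672]
tool_rot: [-3.141, 0.0, 1.208]
force: [-0.8, -1.9, 0.7]
grip_width: 0.0854
finger_force: 0.0
69.85037960904306 [0.587 0.031 0.41 ]
expect tab [[352.5714744  173.45769595]
 [270.62810056 301.56945085]]
```

View pics/w1.png

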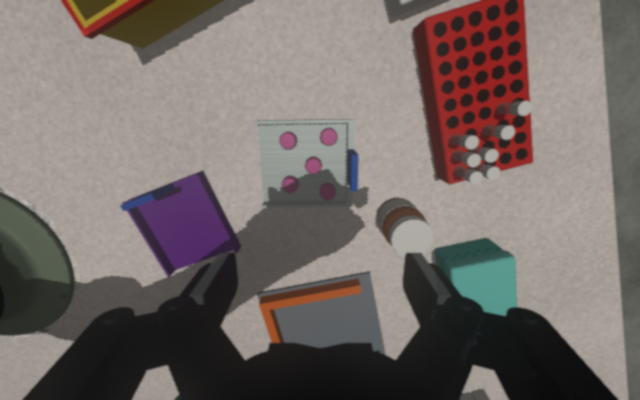

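Wrist view: the metal tray has its blue tab at (352,170), close to where I expected it (352,173). The jar at (411,238) and the purple tray at (182,222) are clear of it. I fit the tab in this picture.

```bash
cat >> h.py <<'E'
from scipy.optimize import minimize
def fitbox(f,m,dims,z0,z1,x0):
    "fit x,y,yaw of an upright box (dims) to mask m by silhouette overlap, 4x"
    g=cv2.resize(m.astype(np.float32),None,fx=4,fy=4,interpolation=cv2.INTER_LINEAR)>.5
    a,b=dims[0]/2,dims[1]/2
    C=np.array([[i,j,k] for i in(-a,a) for j in(-b,b) for k in(z0,z1)])
    def cost(v):
        X=Ro.from_euler("z",v[2]*10).apply(C)+[v[0],v[1],0]
        q=cv2.convexHull(((proj(f,X)+.5)*4-.5).astype(np.float32)).round().astype(np.int32)
        k=np.zeros(g.shape,np.uint8);cv2.fillConvexPoly(k,q,1)
        return 1-(g&(k>0)).sum()/(g|(k>0)).sum()
    v0=np.array([x0[0],x0[1],x0[2]/10])
    r=minimize(cost,v0,method="Nelder-Mead",options=dict(initial_simplex=v0+np.array([[0,0,0],[.006,0,0],[0,.006,0],[0,0,.012]]),xatol=1e-5,fatol=1e-4))
    return r.x*[1,1,10],r.fun
E
python3 - <<'E'
from h import *
f=optics.grab_frame("wrist");H=hsv(f)
m=big((abs(H[...,0].astype(int)-115)<14)&(H[...,1]>110),(335,140,365,200))
p=px(m);print(m.sum(),p.min(0),p.max(0))
v,c=fitbox(f,m,(.008,.044),.022,.075,(.598,-.05,-.36));print(v.round(4),c)
E
```

```text
212 [351. 154.] [356. 189.]
[ 0.5997 -0.0525 -0.248 ] 0.4780177101134069
```

```bash
python3 - <<'E'
from h import *
f=optics.grab_frame("wrist");H=hsv(f)
cv2.imwrite("pics/c2.png",cv2.resize(f["frame"][110:220,250:370],None,fx=5,fy=5,interpolation=cv2.INTER_CUBIC))
m=big((abs(H[...,0].astype(int)-115)<14)&(H[...,1]>110),(335,140,365,200))
r=cv2.minAreaRect(px(m));B=ray(f,cv2.boxPoints(r),.075);print(r,B.round(4).tolist(),B.mean(0))
for o in ([.61,-.11,.075],):print(proj(f,o))
E
```

```text
((353.5, 171.5), (35.0, 5.0), 90.0) [[0.6037, -0.0281, 0.075], [0.6091, -0.0302, 0.075], [0.5956, -0.0703, 0.075], [0.59, -0.0682, 0.075]] [ 0.5996023  -0.04918595  0.075     ]
[[377.13648598 213.78966793]]
```

View pics/c2.png

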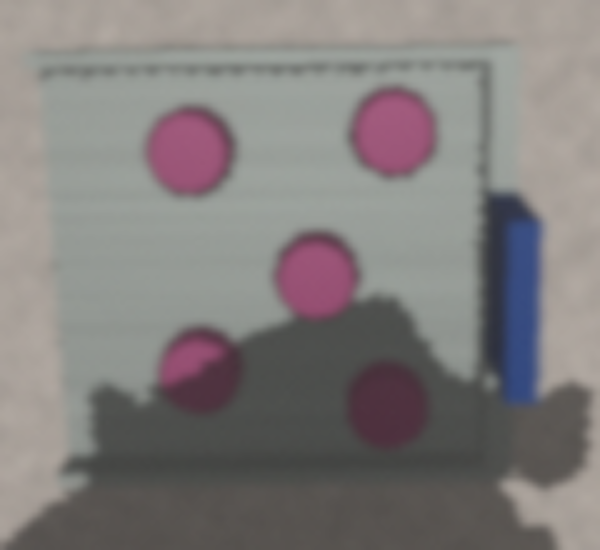

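The crop shows the tab's bright top face at crop (503–541, 218–404), i.e. full-image centre (354.4,172.2). All five caps stand on the tray, whose top edge leans about 0.02 rad from the image row.

```bash
python3 -c "
from h import *
print(monitor.observe()['position'])
f=optics.grab_frame('wrist');P=ray(f,[354.4,172.2],.075)[0];print(P)
plan([P[0],P[1],.10],-.342,n=5)"
```

```text
[ 0.55903781 -0.04144906  0.26736956]
[ 0.60052398 -0.04997535  0.075     ]
0 d [0.13 0.83 3.35] w [ 0.     0.    -0.004]
1 d [0.13 0.84 3.35] w [ 0.     0.    -0.004]
2 d [0.13 0.84 3.35] w [ 0.     0.    -0.004]
3 d [0.12 0.84 3.35] w [ 0.     0.    -0.004]
4 d [0.12 0.84 3.35] w [ 0.     0.    -0.004]
```

```bash
python3 -m handwheel '[{"dx":0.2,"dy":1.4,"dz":1,"wx":0,"wy":0,"wz":-0.01,"claw":100},{"dx":0.2,"dy":1.4,"dz":2,"wx":0,"wy":0,"wz":-0.01,"claw":100},{"dx":0.2,"dy":1.4,"dz":3,"wx":0,"wy":0,"wz":0,"claw":100},{"dx":0,"dy":0,"dz":4,"wx":0,"wy":0,"wz":0,"claw":100},{"dx":0,"dy":0,"dz":3.7,"wx":0,"wy":0,"wz":0,"claw":100},{"dx":0,"dy":0,"dz":2,"wx":0,"wy":0,"wz":0,"claw":100},{"dx":0,"dy":0,"dz":0,"wx":0,"wy":0,"wz":0,"claw":100},{"dx":0,"dy":0,"dz":0,"wx":0,"wy":0,"wz":0,"claw":100}]' && python3 - <<'E'
from h import *
f=optics.grab_frame("wrist");cv2.imwrite("pics/w3.png",f["frame"]);H=hsv(f)
s=monitor.observe();print(s["position"],s["tool_rot"],"tcp px",proj(f,s["position"]),"exp tab",proj(f,[.6005,-.05,.075]))
E
```

```text
clock: 4.4
position: [0.6017, -0.0494, 0.1115]
tool_rot: [3.14, -0.001, 1.229]
force: [0.6, -0.6, 0.1]
grip_width: 0.0851
finger_force: 0.0
[ 0.60169753 -0.0494283   0.11165802] [ 3.13966923e+00 -5.11583434e-04  1.22864881e+00] tcp px [[318.59325492 256.16285402]] exp tab [[317.38422502 231.15915287]]
```

View pics/w3.png

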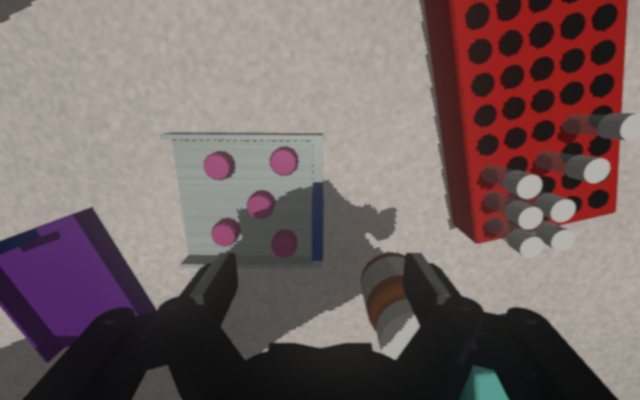

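The tab is at (317,182–260) between the fingers, and its top face matches the expected (317,231). The jar (390,300) is near the right finger, so I narrow the opening before descending.

```bash
python3 -m handwheel '[{"dx":0,"dy":-0.1,"dz":0,"wx":0,"wy":0,"wz":0,"claw":45},{"dx":0,"dy":0,"dz":0,"wx":0,"wy":0,"wz":0,"claw":45},{"dx":0,"dy":0,"dz":2,"wx":0,"wy":0,"wz":0,"claw":45},{"dx":0,"dy":0,"dz":2,"wx":0,"wy":0,"wz":0,"claw":45},{"dx":0,"dy":0,"dz":2,"wx":0,"wy":0,"wz":0,"claw":45},{"dx":0,"dy":0,"dz":1.5,"wx":0,"wy":0,"wz":0,"claw":45},{"dx":0,"dy":0,"dz":0,"wx":0,"wy":0,"wz":0,"claw":45},{"dx":0,"dy":0,"dz":0,"wx":0,"wy":0,"wz":0,"claw":45}]' && python3 -m handwheel '[{"dx":0,"dy":0,"dz":0,"wx":0,"wy":0,"wz":0,"claw":0},{"dx":0,"dy":0,"dz":0,"wx":0,"wy":0,"wz":0,"claw":0},{"dx":0,"dy":0,"dz":0,"wx":0,"wy":0,"wz":0,"claw":0},{"dx":0,"dy":0,"dz":0,"wx":0,"wy":0,"wz":0,"claw":0},{"dx":0,"dy":0,"dz":0,"wx":0,"wy":0,"wz":0,"claw":0},{"dx":0,"dy":0,"dz":0,"wx":0,"wy":0,"wz":0,"claw":0}]' 60
```

```text
clock: 5.45
position: [0.6002, -0.0489, 0.0356]
tool_rot: [3.141, -0.0, 1.229]
force: [0.5, -0.3, -0.5]
grip_width: 0.0387
finger_force: 0.0
clock: 6.2
position: [0.6002, -0.049, 0.036]
tool_rot: [3.141, -0.0, 1.229]
force: [-1.8, 0.3, 6.4]
grip_width: 0.0072
finger_force: 59.3
```

Grip is good (7.2 mm wide, 59 N). Next: lift, and plan the carry to the bin.

```bash
python3 -m handwheel '[{"dx":0,"dy":0,"dz":-0.5,"wx":0,"wy":0,"wz":0,"claw":0},{"dx":0,"dy":0,"dz":-1.5,"wx":0,"wy":0,"wz":0,"claw":0},{"dx":0,"dy":0,"dz":-2.5,"wx":0,"wy":0,"wz":0,"claw":0},{"dx":0,"dy":0,"dz":-3,"wx":0,"wy":0,"wz":0,"claw":0},{"dx":0,"dy":0,"dz":-3,"wx":0,"wy":0,"wz":0,"claw":0},{"dx":0,"dy":0,"dz":-3,"wx":0,"wy":0,"wz":0,"claw":0},{"dx":0,"dy":0,"dz":-3,"wx":0,"wy":0,"wz":0,"claw":0},{"dx":0,"dy":0,"dz":-2,"wx":0,"wy":0,"wz":0,"claw":0}]' && python3 -m handwheel '[{"dx":0,"dy":0,"dz":-2,"wx":0,"wy":0,"wz":0,"claw":0},{"dx":0,"dy":0,"dz":-2,"wx":0,"wy":0,"wz":0,"claw":0},{"dx":0,"dy":0,"dz":-1,"wx":0,"wy":0,"wz":0,"claw":0},{"dx":0,"dy":0,"dz":0,"wx":0,"wy":0,"wz":0,"claw":0}]' && python3 -c "
from h import *
print(monitor.observe()['moment'])
plan([.582,.318,.27],.3,n=14)"
```

```text
clock: 7.2
position: [0.6001, -0.049, 0.2228]
tool_rot: [3.14, -0.001, 1.229]
force: [0.0, 0.3, -2.8]
grip_width: 0.0072
finger_force: 58.6
clock: 7.7
position: [0.6, -0.049, 0.271]
tool_rot: [3.141, -0.0, 1.229]
force: [0.1, 0.1, -1.9]
grip_width: 0.0072
finger_force: 58.6
[-0.05897318 -0.08999206  0.01145109]
0 d [ 2.43 -1.    0.01] w [ 0.     0.    -0.046]
1 d [ 2.47 -0.89  0.01] w [ 0.     0.    -0.046]
2 d [ 2.51 -0.77  0.01] w [ 0.     0.    -0.046]
3 d [ 2.54 -0.66  0.01] w [ 0.     0.    -0.046]
4 d [ 2.57 -0.54  0.01] w [ 0.     0.    -0.046]
5 d [ 2.59 -0.42  0.01] w [ 0.     0.    -0.046]
6 d [ 2.61 -0.3   0.01] w [ 0.     0.    -0.046]
7 d [ 2.62 -0.18  0.01] w [ 0.     0.    -0.046]
8 d [ 2.62 -0.06  0.01] w [ 0.     0.    -0.046]
9 d [2.62 0.06 0.01] w [ 0.     0.    -0.046]
10 d [2.62 0.18 0.01] w [ 0.     0.    -0.046]
11 d [2.61 0.3  0.01] w [ 0.     0.    -0.046]
12 d [2.59 0.42 0.01] w [ 0.     0.    -0.046]
13 d [2.57 0.53 0.01] w [ 0.     0.    -0.046]
```

```bash
python3 -m handwheel '[{"dx":1,"dy":-0.4,"dz":0,"wx":0,"wy":0,"wz":-0.018,"claw":0},{"dx":1.7,"dy":-0.7,"dz":0,"wx":0,"wy":0,"wz":-0.032,"claw":0},{"dx":2.2,"dy":-0.8,"dz":0,"wx":0,"wy":0,"wz":-0.042,"claw":0},{"dx":2.5,"dy":-0.8,"dz":0,"wx":0,"wy":0,"wz":-0.046,"claw":0},{"dx":2.5,"dy":-0.7,"dz":0,"wx":0,"wy":0,"wz":-0.046,"claw":0},{"dx":2.6,"dy":-0.5,"dz":0,"wx":0,"wy":0,"wz":-0.046,"claw":0},{"dx":2.6,"dy":-0.4,"dz":0,"wx":0,"wy":0,"wz":-0.046,"claw":0},{"dx":2.6,"dy":-0.3,"dz":0,"wx":0,"wy":0,"wz":-0.046,"claw":0}]' && python3 -m handwheel '[{"dx":2.6,"dy":-0.2,"dz":0,"wx":0,"wy":0,"wz":-0.046,"claw":0},{"dx":2.6,"dy":-0.1,"dz":0,"wx":0,"wy":0,"wz":-0.046,"claw":0},{"dx":2.6,"dy":0.1,"dz":0,"wx":0,"wy":0,"wz":-0.046,"claw":0},{"dx":2.6,"dy":0.2,"dz":0,"wx":0,"wy":0,"wz":-0.046,"claw":0},{"dx":2.6,"dy":0.3,"dz":0,"wx":0,"wy":0,"wz":-0.046,"claw":0},{"dx":2.3,"dy":0.4,"dz":0,"wx":0,"wy":0,"wz":-0.042,"claw":0},{"dx":1.8,"dy":0.4,"dz":0,"wx":0,"wy":0,"wz":-0.032,"claw":0},{"dx":1,"dy":0.2,"dz":0,"wx":0,"wy":0,"wz":-0.018,"claw":0}]' && python3 - <<'E'
from h import *
f=optics.grab_frame("top");cv2.imwrite("pics/t4.png",cv2.resize(f["frame"][140:260,180:360],None,fx=4,fy=4,interpolation=cv2.INTER_CUBIC))
print(monitor.observe()["qpos"].round(2) if hasattr(monitor.observe()["qpos"],"round") else monitor.observe()["qpos"])
plan([.597,.322,.25],.3,.9,n=10)
E
```

```text
clock: 8.7
position: [0.5903, 0.1363, 0.2703]
tool_rot: [3.142, -0.0, 1.554]
force: [0.4, -0.0, -2.1]
grip_width: 0.0069
finger_force: 58.6
clock: 9.7
position: [0.5815, 0.3178, 0.2701]
tool_rot: [-3.141, -0.0, 1.875]
force: [0.0, 0.2, -2.0]
grip_width: 0.0077
finger_force: 58.6
[-0.21  0.61 -0.62  1.42  0.36  1.22 -0.56]
0 d [-0.02  0.16  0.2 ] w [-0.09 -0.    0.  ]
1 d [-0.02  0.14  0.22] w [-0.09 -0.    0.  ]
2 d [-0.02  0.12  0.23] w [-0.09 -0.    0.  ]
3 d [-0.02  0.1   0.24] w [-0.09 -0.    0.  ]
4 d [-0.02  0.08  0.25] w [-0.09 -0.    0.  ]
5 d [-0.02  0.06  0.25] w [-0.09 -0.    0.  ]
6 d [-0.01  0.03  0.26] w [-0.09 -0.    0.  ]
7 d [-0.01  0.01  0.26] w [-0.09 -0.    0.  ]
8 d [-0.01 -0.01  0.26] w [-0.09 -0.    0.  ]
9 d [-0.01 -0.03  0.26] w [-0.09 -0.    0.  ]
```

View pics/t4.png

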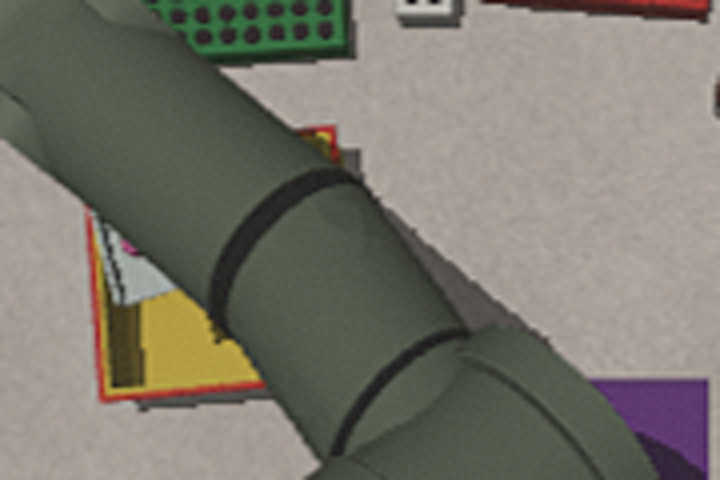

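The tray's spout corner shows at crop (130,300) over the yellow bin's floor, inside the red rim (left rim at crop x≈95); the arm covers the rest. I tip it now.

```bash
python3 -m handwheel '[{"dx":0,"dy":0.2,"dz":0.2,"wx":-0.06,"wy":0,"wz":0,"claw":0},{"dx":0,"dy":0.1,"dz":0.2,"wx":-0.1,"wy":0,"wz":0,"claw":0},{"dx":0,"dy":0.1,"dz":0.2,"wx":-0.1,"wy":0,"wz":0,"claw":0},{"dx":0,"dy":0.1,"dz":0.3,"wx":-0.1,"wy":0,"wz":0,"claw":0},{"dx":0,"dy":0.1,"dz":0.3,"wx":-0.1,"wy":0,"wz":0,"claw":0},{"dx":0,"dy":0.1,"dz":0.3,"wx":-0.1,"wy":0,"wz":0,"claw":0},{"dx":0,"dy":0,"dz":0.3,"wx":-0.1,"wy":0,"wz":0,"claw":0},{"dx":0,"dy":0,"dz":0.3,"wx":-0.1,"wy":0,"wz":0,"claw":0}]' && python3 -m handwheel '[{"dx":0,"dy":0,"dz":0.3,"wx":-0.1,"wy":0,"wz":0,"claw":0},{"dx":0,"dy":0,"dz":0,"wx":-0.05,"wy":0,"wz":0,"claw":0},{"dx":0,"dy":0,"dz":0,"wx":0,"wy":0,"wz":0,"claw":0},{"dx":0,"dy":0,"dz":0,"wx":0,"wy":0,"wz":0,"claw":0},{"dx":0,"dy":0,"dz":0,"wx":0,"wy":0,"wz":0,"claw":0},{"dx":0,"dy":0,"dz":0,"wx":0,"wy":0,"wz":0,"claw":0}]' && python3 - <<'E'
from h import *
s=monitor.observe()
T=Ro.from_euler("xyz",s["tool_rot"]).as_matrix();print("toolz",T[:,2].round(3))
ims=[]
for n,(a,b,c,d) in (("scene",(60,260,280,480)),("wrist",(0,400,0,640))):
    f=optics.grab_frame(n);ims.append(cv2.resize(f["frame"][a:b,c:d],(400,400)))
    print(n,[(round(q["p"],2),q["rect"]) for q in optics.masks_of("cap0",n)])
cv2.imwrite("pics/t5.png",np.hstack(ims))
E
```

```text
clock: 10.75
position: [0.5981, 0.3167, 0.2547]
tool_rot: [2.436, 0.01, 1.861]
force: [1.2, -0.7, -2.3]
grip_width: 0.0073
finger_force: 58.8
clock: 11.5
position: [0.6012, 0.3144, 0.253]
tool_rot: [2.335, 0.019, 1.853]
force: [-0.1, -0.4, -2.7]
grip_width: 0.0075
finger_force: 58.8
toolz [ 0.697  0.189 -0.692]
scene [(0.25, [240.3, 241.1, 40.3, 44.4])]
wrist [(0.71, [32.3, 165.2, 37.7, 36.0]), (0.53, [226.3, 123.0, 79.4, 17.7])]
```

View pics/t5.png

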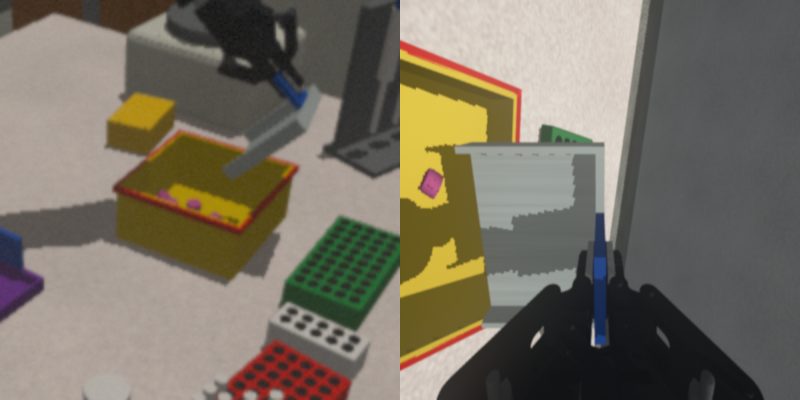

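At 46° of tilt the tray is empty in the wrist view (right half). The scene view (left half) shows pink caps inside the bin at about (165–220, 195–215). I level the tray and leave the bin.

```bash
python3 -m handwheel '[{"dx":0,"dy":0,"dz":-0.5,"wx":0.06,"wy":0,"wz":0,"claw":0},{"dx":0,"dy":0,"dz":-0.5,"wx":0.1,"wy":0,"wz":0,"claw":0},{"dx":0,"dy":0,"dz":-0.5,"wx":0.1,"wy":0,"wz":0,"claw":0},{"dx":0,"dy":0,"dz":-0.5,"wx":0.1,"wy":0,"wz":0,"claw":0},{"dx":0,"dy":0,"dz":-0.5,"wx":0.12,"wy":0,"wz":0,"claw":0},{"dx":0,"dy":0,"dz":-0.5,"wx":0.12,"wy":0,"wz":0,"claw":0},{"dx":0,"dy":0,"dz":0,"wx":0.12,"wy":0,"wz":0,"claw":0},{"dx":0,"dy":0,"dz":0,"wx":0.08,"wy":0,"wz":0,"claw":0}]' && python3 -c "
from h import *
plan([.52,-.44,.25],-.15,n=18)"
```

```text
clock: 12.7
position: [0.5923, 0.3041, 0.2726]
tool_rot: [3.024, 0.037, 1.835]
force: [0.4, -0.6, -1.7]
grip_width: 0.0071
finger_force: 58.7
0 d [-3.88 -1.49  0.1 ] w [0.007 0.001 0.023]
1 d [-3.91 -1.4   0.1 ] w [0.007 0.001 0.023]
2 d [-3.94 -1.31  0.11] w [0.007 0.001 0.023]
3 d [-3.97 -1.21  0.12] w [0.007 0.001 0.023]
4 d [-4.   -1.12  0.12] w [0.007 0.001 0.023]
5 d [-4.02 -1.03  0.13] w [0.007 0.001 0.023]
6 d [-4.05 -0.93  0.13] w [0.007 0.001 0.023]
7 d [-4.07 -0.84  0.13] w [0.007 0.001 0.023]
8 d [-4.09 -0.74  0.14] w [0.007 0.001 0.023]
9 d [-4.1  -0.65  0.14] w [0.007 0.001 0.023]
10 d [-4.12 -0.55  0.14] w [0.007 0.001 0.023]
11 d [-4.13 -0.46  0.14] w [0.007 0.001 0.023]
12 d [-4.14 -0.36  0.14] w [0.007 0.001 0.023]
13 d [-4.14 -0.26  0.14] w [0.007 0.001 0.023]
14 d [-4.15 -0.17  0.14] w [0.007 0.001 0.023]
15 d [-4.15 -0.07  0.14] w [0.007 0.001 0.023]
16 d [-4.15  0.03  0.13] w [0.007 0.001 0.023]
17 d [-4.15  0.12  0.13] w [0.007 0.001 0.023]
```

```bash
python3 -m handwheel '[{"dx":-2,"dy":-0.8,"dz":0,"wx":0.007,"wy":0,"wz":0.023,"claw":0},{"dx":-3.9,"dy":-1.4,"dz":0,"wx":0.007,"wy":0,"wz":0.023,"claw":0},{"dx":-3.9,"dy":-1.3,"dz":0,"wx":0.007,"wy":0,"wz":0.023,"claw":0},{"dx":-4,"dy":-1.2,"dz":0,"wx":0.007,"wy":0,"wz":0.023,"claw":0},{"dx":-4,"dy":-1.1,"dz":0,"wx":0.007,"wy":0,"wz":0.023,"claw":0},{"dx":-4,"dy":-1,"dz":0,"wx":0.007,"wy":0,"wz":0.023,"claw":0},{"dx":-4,"dy":-0.9,"dz":0,"wx":0.007,"wy":0,"wz":0.023,"claw":0},{"dx":-4.1,"dy":-0.8,"dz":0,"wx":0.007,"wy":0,"wz":0.023,"claw":0}]' && python3 -m handwheel '[{"dx":-4.1,"dy":-0.7,"dz":0.1,"wx":0.007,"wy":0,"wz":0.023,"claw":0},{"dx":-4.1,"dy":-0.6,"dz":0.1,"wx":0.007,"wy":0,"wz":0.023,"claw":0},{"dx":-4.1,"dy":-0.5,"dz":0.1,"wx":0.007,"wy":0,"wz":0.023,"claw":0},{"dx":-4.1,"dy":-0.5,"dz":0.1,"wx":0.007,"wy":0,"wz":0.023,"claw":0},{"dx":-4.1,"dy":-0.4,"dz":0.1,"wx":0.007,"wy":0,"wz":0.023,"claw":0},{"dx":-4.1,"dy":-0.3,"dz":0.1,"wx":0.007,"wy":0,"wz":0.023,"claw":0},{"dx":-4.1,"dy":-0.2,"dz":0.1,"wx":0.007,"wy":0,"wz":0.023,"claw":0},{"dx":-4.1,"dy":-0.1,"dz":0.1,"wx":0.007,"wy":0,"wz":0.023,"claw":0}]' && python3 -c "
from h import *
plan([.52,-.44,.25],-.15,n=4)"
```

```text
clock: 13.7
position: [0.5612, -0.0075, 0.2728]
tool_rot: [3.071, 0.021, 1.651]
force: [0.4, -0.4, -1.1]
grip_width: 0.0069
finger_force: 59.0
clock: 14.7
position: [0.5288, -0.3356, 0.2683]
tool_rot: [3.124, 0.013, 1.467]
force: [0.5, -0.5, -2.4]
grip_width: 0.0071
finger_force: 58.9
0 d [-2.61  0.04  0.49] w [0.004 0.003 0.012]
1 d [-2.61  0.08  0.48] w [0.004 0.003 0.012]
2 d [-2.61  0.11  0.48] w [0.004 0.003 0.012]
3 d [-2.61  0.14  0.47] w [0.004 0.003 0.012]
```

```bash
python3 -m handwheel '[{"dx":-2.6,"dy":0,"dz":0.5,"wx":0.004,"wy":0.003,"wz":0.012,"claw":0},{"dx":-2.6,"dy":0.1,"dz":0.5,"wx":0.004,"wy":0.003,"wz":0.012,"claw":0},{"dx":-2.6,"dy":0.1,"dz":0.5,"wx":0.004,"wy":0.003,"wz":0.012,"claw":0},{"dx":-2.6,"dy":0.1,"dz":0.5,"wx":0.004,"wy":0.003,"wz":0.012,"claw":0},{"dx":0,"dy":0,"dz":0,"wx":0,"wy":0,"wz":0,"claw":0},{"dx":0,"dy":0,"dz":0,"wx":0,"wy":0,"wz":0,"claw":0}]' && python3 - <<'E'
from h import *
w=optics.grab_frame("wrist");t=optics.grab_frame("top")
np.savez("w6.npz",**w)
a=cv2.resize(w["frame"],(560,350));b=cv2.resize(t["frame"][160:250,190:280],(225,225),interpolation=cv2.INTER_CUBIC)
o=np.zeros((350,785,3),np.uint8);o[:,:560]=a;o[:225,560:]=b;cv2.imwrite("pics/w6.png",o)
H=hsv(t);pk=(H[...,0]>150)&(H[...,0]<178)&(H[...,1]>60);pk[:,:200]=0;pk[:,270:]=0;pk[:170]=0;pk[245:]=0
n,l,s,c=cv2.connectedComponentsWithStats(pk.astype(np.uint8));print("caps in bin",s[1:,4],c[1:].round(1).tolist())
H=hsv(w);org=(H[...,0]>4)&(H[...,0]<18)&(H[...,1]>150);m=px(big(org,(0,0,640,400)));print(len(m),m.min(0),m.max(0))
print("expected corner",proj(w,[.402,-.225,.025]))
E
```

```text
clock: 15.45
position: [0.5209, -0.4371, 0.2488]
tool_rot: [3.14, -0.001, 1.421]
force: [0.1, -0.5, -1.8]
grip_width: 0.0071
finger_force: 59.0
caps in bin [26 34 59 20] [[227.0, 198.3], [231.5, 217.2], [237.2, 228.2], [262.5, 229.0]]
2328 [173.   0.] [318. 141.]
expected corner [[183.2680189    0.63262849]]
```

View pics/w6.png

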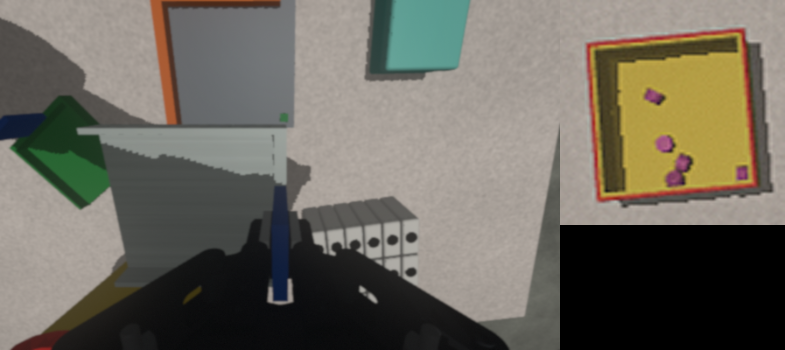

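The bin (right inset) holds five caps, at about (654,97), (665,144), (683,162), (676,179) and (742,173). The wrist view shows the dock's orange corner at about (165,5) and the tray's +y wall edge along row ~128. I fit both for position and relative yaw.

```bash
python3 - <<'E'
from h import *
w=dict(np.load("w6.npz"));H=hsv(w)
org=big((H[...,0]>4)&(H[...,0]<18)&(H[...,1]>150),(0,0,640,400))
def rl(p,k):  # robust line: fit p[:,k]=f(other)
    q=p.copy()
    for _ in range(4):
        c=np.polyfit(q[:,1-k],q[:,k],1);e=abs(np.polyval(c,q[:,1-k])-q[:,k]);q=q[e<max(1.2,2*np.median(e))]
    print("n",len(q),"res",e.mean().round(2));return c
fr=np.array([[np.nonzero(org[r,:260])[0].max()+.5,r] for r in range(20,138)])
sd=np.array([[c,np.nonzero(org[:60,c])[0].max()+.5] for c in range(205,312)])
cf,cs=rl(fr,0),rl(sd,1)
F=ray(w,[[np.polyval(cf,r),r] for r in (15,135)],.005);S=ray(w,[[c,np.polyval(cs,c)] for c in (205,312)],.005)
print("edges px",cf,cs)
yf=np.arctan2(*(F[0]-F[1])[1::-1]);print("front dir yaw",yf-np.pi/2,"->",-(np.arctan2((F[0]-F[1])[0],(F[0]-F[1])[1])))
ys=np.arctan2((S[1]-S[0])[1],(S[1]-S[0])[0]);print("side yaw",ys)
# intersection
A=np.array([F[0,:2]-F[1,:2],-(S[1,:2]-S[0,:2])]).T;k=np.linalg.solve(A,S[0,:2]-F[1,:2]);C=F[1,:2]+k[0]*(F[0,:2]-F[1,:2]);print("corner",C)
g=cv2.cvtColor(w["frame"],cv2.COLOR_BGR2GRAY).astype(float);d=abs(g[2:]-g[:-2])
q=[]
lab=cv2.cvtColor(w["frame"],cv2.COLOR_BGR2LAB).astype(float)
d=np.abs(lab[2:]-lab[:-2]).sum(2)
for c in range(110,325):
    q.append([c,138+np.argmax(d[137:152,c])])
q=np.array(q,float);ct=rl(q,1);T=ray(w,[[c,np.polyval(ct,c)] for c in (110,325)],.235)
print("tray edge px",ct,"yaw",np.arctan2(T[1,1]-T[0,1],T[1,0]-T[0,0]),T.round(4).tolist())
print("tool yaw-pi/2",monitor.observe()["tool_rot"][2]-np.pi/2)
E
```

```text
n 118 res 0.25
n 85 res 0.2
edges px [1.22160990e-01 1.84842566e+02] [-0.00754946  7.25079935]
front dir yaw -0.14898857657075681 -> -0.1489885765707568
side yaw -0.14230974433556082
corner [ 0.39597297 -0.22304589]
n 186 res 0.0
tray edge px [1.03369898e-17 1.46000000e+02] yaw -0.14942147333376818 [[0.4183, -0.3622, 0.235], [0.5332, -0.3795, 0.235]]
tool yaw-pi/2 -0.14912563470827345
```

Corner at (0.397,-0.224), dock yaw -0.147. The tray is already parallel to within about 0.3°. Moving over the plate, offset from both stops, and down.

```bash
python3 -m handwheel '[{"dx":2,"dy":0,"dz":0,"wx":0,"wy":0,"wz":0,"claw":0},{"dx":3.1,"dy":0,"dz":0.5,"wx":0,"wy":0,"wz":0,"claw":0},{"dx":3.1,"dy":-0.1,"dz":2,"wx":0,"wy":0,"wz":0,"claw":0},{"dx":3.1,"dy":0,"dz":3,"wx":0,"wy":0,"wz":0,"claw":0},{"dx":0,"dy":0,"dz":4,"wx":0,"wy":0,"wz":0,"claw":0},{"dx":0,"dy":0,"dz":4,"wx":0,"wy":0,"wz":0,"claw":0},{"dx":0,"dy":0,"dz":3.5,"wx":0,"wy":0,"wz":0,"claw":0},{"dx":0,"dy":0,"dz":1.5,"wx":0,"wy":0,"wz":0,"claw":0}]' 80 && python3 -m handwheel '[{"dx":0,"dy":0,"dz":0,"wx":0,"wy":0,"wz":0,"claw":0},{"dx":0,"dy":0,"dz":0,"wx":0,"wy":0,"wz":0,"claw":0}]' && python3 -c "
from h import *
plan([.536,-.3255,.046],-.147,n=1)"
```

```text
clock: 16.55
position: [0.5365, -0.3243, 0.0627]
tool_rot: [3.142, -0.001, 1.422]
force: [-0.4, 0.7, -1.5]
grip_width: 0.0074
finger_force: 80.2
clock: 16.8
position: [0.5376, -0.3261, 0.0655]
tool_rot: [3.138, 0.001, 1.421]
force: [0.1, -0.6, -1.8]
grip_width: 0.0072
finger_force: 80.1
0 d [ 0.04 -0.17  1.95] w [ 0.003  0.001 -0.003]
```

```bash
python3 -m handwheel '[{"dx":0,"dy":0,"dz":1,"wx":0.003,"wy":0,"wz":0,"claw":0},{"dx":0,"dy":0,"dz":0.8,"wx":0,"wy":0,"wz":0,"claw":0},{"dx":0,"dy":0,"dz":0.2,"wx":0,"wy":0,"wz":0,"claw":0},{"dx":0,"dy":0,"dz":0.2,"wx":0,"wy":0,"wz":0,"claw":0},{"dx":0,"dy":0,"dz":0,"wx":0,"wy":0,"wz":0,"claw":0}]' && python3 -m handwheel '[{"dx":0,"dy":0,"dz":0.1,"wx":0,"wy":0,"wz":0,"claw":0},{"dx":0,"dy":0,"dz":0,"wx":0,"wy":0,"wz":0,"claw":0}]' && python3 -m handwheel '[{"dx":0,"dy":0,"dz":0.1,"wx":0,"wy":0,"wz":0,"claw":0},{"dx":0,"dy":0,"dz":0,"wx":0,"wy":0,"wz":0,"claw":0}]'; python3 -c "
from h import *
s=monitor.observe();print(s['moment'],s['tool_rot'])"
```

```text
clock: 17.42
position: [0.5368, -0.326, 0.042]
tool_rot: [-3.14, 0.0, 1.42]
force: [-0.6, 0.9, -2.0]
grip_width: 0.0072
finger_force: 80.0
clock: 17.68
position: [0.5368, -0.326, 0.0411]
tool_rot: [-3.14, 0.0, 1.42]
force: [-0.1, -0.3, -2.0]
grip_width: 0.0075
finger_force: 80.2
clock: 17.92
position: [0.537, -0.3261, 0.041]
tool_rot: [-3.141, 0.0, 1.42]
force: [-3.3, 2.3, 13.9]
grip_width: 0.0074
finger_force: 82.7
[ 0.54412602  0.95246892 -0.05198774] [-3.14071285e+00  3.29933054e-04  1.42041116e+00]
```

On the plate (14 N). I ease the downward push and slide toward the corner.

```bash
python3 -m handwheel '[{"dx":0,"dy":0,"dz":-0.06,"wx":0,"wy":0,"wz":0,"claw":0},{"dx":0.3,"dy":-0.4,"dz":0,"wx":0,"wy":0,"wz":0,"claw":0},{"dx":0.4,"dy":-0.5,"dz":0,"wx":0,"wy":0,"wz":0,"claw":0},{"dx":0.4,"dy":-0.5,"dz":0,"wx":0,"wy":0,"wz":0,"claw":0},{"dx":0.3,"dy":-0.4,"dz":0,"wx":0,"wy":0,"wz":0,"claw":0},{"dx":0.2,"dy":-0.3,"dz":0,"wx":0,"wy":0,"wz":0,"claw":0},{"dx":0,"dy":0,"dz":0,"wx":0,"wy":0,"wz":0,"claw":0}]' && python3 -m handwheel '[{"dx":0,"dy":-0.2,"dz":0,"wx":0,"wy":0,"wz":0,"claw":0},{"dx":0,"dy":0,"dz":0,"wx":0,"wy":0,"wz":0,"claw":0}]'  && python3 -m handwheel '[{"dx":0,"dy":-0.2,"dz":0,"wx":0,"wy":0,"wz":0,"claw":0},{"dx":0,"dy":0,"dz":0,"wx":0,"wy":0,"wz":0,"claw":0}]'
```

```text
clock: 18.8
position: [0.5184, -0.3066, 0.041]
tool_rot: [-3.141, 0.0, 1.421]
force: [0.2, -0.6, 8.9]
grip_width: 0.007
finger_force: 81.6
clock: 19.05
position: [0.5173, -0.3061, 0.041]
tool_rot: [3.141, -0.0, 1.421]
force: [5.0, 0.2, 4.2]
grip_width: 0.0071
finger_force: 81.0
clock: 19.3
position: [0.5171, -0.306, 0.0416]
tool_rot: [3.138, 0.0, 1.422]
force: [14.0, -0.7, 3.3]
grip_width: 0.007
finger_force: 80.9
```

Front stop touched (14 N). Now the side stop, with a bit more downward force to keep the tray flat.

```bash
python3 -m handwheel '[{"dx":0.15,"dy":0,"dz":0.08,"wx":0,"wy":0,"wz":0,"claw":0},{"dx":0.15,"dy":0,"dz":0,"wx":0,"wy":0,"wz":0,"claw":0},{"dx":0,"dy":0,"dz":0,"wx":0,"wy":0,"wz":0,"claw":0}]' && python3 -m handwheel '[{"dx":0.15,"dy":0,"dz":0,"wx":0,"wy":0,"wz":0,"claw":0},{"dx":0,"dy":0,"dz":0,"wx":0,"wy":0,"wz":0,"claw":0}]' && python3 -m handwheel '[{"dx":0.15,"dy":0,"dz":0,"wx":0,"wy":0,"wz":0,"claw":0},{"dx":0,"dy":0,"dz":0,"wx":0,"wy":0,"wz":0,"claw":0}]'; python3 -c "
from h import *
s=monitor.observe();R=Ro.from_euler('z',-.147).inv();print('dock F,M',R.apply(s['force']).round(1),R.apply(s['moment']).round(2))"
```

```text
clock: 19.68
position: [0.5176, -0.3052, 0.0413]
tool_rot: [3.136, 0.003, 1.421]
force: [12.5, -13.1, 8.1]
grip_width: 0.0072
finger_force: 81.6
clock: 19.92
position: [0.518, -0.3043, 0.0415]
tool_rot: [3.136, 0.003, 1.421]
force: [14.4, -15.8, 8.4]
grip_width: 0.0069
finger_force: 82.2
clock: 20.18
position: [0.5184, -0.3034, 0.0417]
tool_rot: [3.135, 0.004, 1.421]
force: [15.6, -18.5, 8.3]
grip_width: 0.0067
finger_force: 83.5
dock F,M [ 18.2 -16.1   8.3] [-3.44 -3.22  0.98]
```

```bash
python3 - <<'E'
from h import *
f=optics.grab_frame("wrist");cv2.imwrite("w8.png",f["frame"]);t=optics.grab_frame("scene")
c=proj(f,[.40,-.224,.025])[0];print(c)
a=cv2.resize(f["frame"][60:340,120:400],(560,560),interpolation=cv2.INTER_CUBIC)
b=cv2.resize(t["frame"][220:340,160:310],(240,192),interpolation=cv2.INTER_CUBIC)
o=np.zeros((560,800,3),np.uint8);o[:,:560]=a;o[:192,560:]=b;cv2.imwrite("pics/w8.png",o)
E
```

```text
[ 81.55532035 141.75187242]
```

View pics/w8.png

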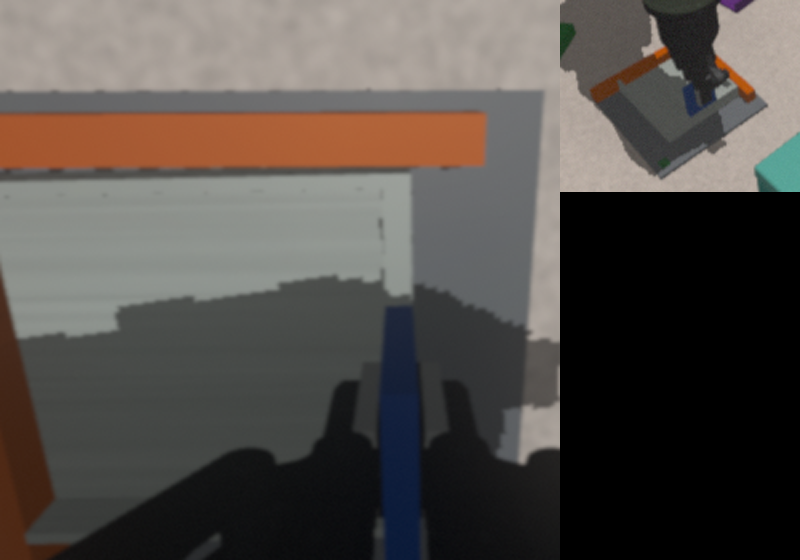

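The picture shows the tray's +y wall (crop row 172–182) still a few mm short of the side stop's edge (row ~166), with about 1° of relative yaw. So the force is friction on the front stop, not side contact. I back off the front stop, then measure numerically.

```bash
cat >> h.py <<'E'
def gap():
    "side-stop inner top edge vs tray wall outer top edge in the wrist view; gaps in mm, yaws"
    f=optics.grab_frame("wrist");H=hsv(f).astype(int);g=cv2.cvtColor(f["frame"],cv2.COLOR_BGR2GRAY).astype(float)
    org=(H[...,0]>3)&(H[...,0]<20)&(H[...,1]>120)&(H[...,2]>110)
    s=monitor.observe();P=np.array(s["position"]);ex=np.array([.9892,-.1465,0]);ey=np.array([.1465,.9892,0])
    zt=P[2]-.036+.022
    est=lambda a,z,b:proj(f,P*[1,1,0]+a*ex+b*ey+[0,0,z])[0]
    a0,a1=est(-.1,zt,.06),est(.0,zt,.06)
    o,t=[],[]
    for c in range(int(max(a0[0],3)),int(a1[0])):
        r=int(a0[1]+(a1[1]-a0[1])*(c-a0[0])/(a1[0]-a0[0]))
        k=np.nonzero(org[r-40:r+15,c])[0]
        if len(k)<5: continue
        b=r-40+k.max();o.append([c,b+.5])
        col=g[b:b+14,c]; top=np.percentile(col,85); lo=col[:6].min(); j=np.argmin(col[:6])
        h=(top+lo)/2
        for i in range(j,13):
            if col[i]<h<=col[i+1]: t.append([c,b+i+(h-col[i])/(col[i+1]-col[i])]);break
    o,t=np.array(o),np.array(t)
    def rl(q):
        for _ in range(5):
            c=np.polyfit(q[:,0],q[:,1],1);e=abs(np.polyval(c,q[:,0])-q[:,1]);q=q[e<=max(.6,2*np.median(e))]
        return c,len(q),e.mean()
    (co,no,eo),(ct,nt,et)=rl(o),rl(t);C=np.array([o[5,0],o[-5,0]])
    O=ray(f,np.c_[C,np.polyval(co,C)],.025);T=ray(f,np.c_[C,np.polyval(ct,C)],zt)
    y=lambda A:np.arctan2(A[1,1]-A[0,1],A[1,0]-A[0,0])
    print("n",no,nt,"res",round(eo,2),round(et,2),"gap mm spout/tab end",((O-T)@ey*1e3).round(1),"yaw stop %.4f tray %.4f tool %.4f"%(y(O),y(T),s["tool_rot"][2]-np.pi/2))
    R=Ro.from_euler('z',-.147).inv();print('dock F',R.apply(s['force']).round(1),"M",R.apply(s['moment']).round(2),"pos",(P@ex*1e3).round(1),(P@ey*1e3).round(1),P[2].round(4))
E
python3 -c "
from h import *
gap()"
python3 -m handwheel '[{"dx":-0.2,"dy":0.3,"dz":0,"wx":0,"wy":0,"wz":0,"claw":0},{"dx":0,"dy":0.3,"dz":0,"wx":0,"wy":0,"wz":0,"claw":0},{"dx":0,"dy":0,"dz":-0.04,"wx":0,"wy":0,"wz":0,"claw":0},{"dx":0,"dy":0,"dz":0,"wx":0,"wy":0,"wz":0,"claw":0}]'
python3 -c "
from h import *
gap()"
```

```text
n 180 186 res 0.25 0.07 gap mm spout/tab end [2.9 1.6] yaw stop -0.1446 tray -0.1305 tool -0.1500
dock F [ 17.2 -15.5   8.3] M [-3.36 -3.19  0.98] pos 557.3 -224.2 0.0417
clock: 20.82
position: [0.5187, -0.3032, 0.041]
tool_rot: [-3.136, 0.0, 1.42]
force: [-14.3, 2.0, 29.9]
grip_width: 0.0068
finger_force: 84.7
n 185 185 res 0.24 0.03 gap mm spout/tab end [0.7 1.3] yaw stop -0.1431 tray -0.1494 tool -0.1510
dock F [-14.8   0.8  29.2] M [0.13 3.73 0.05] pos 557.6 -223.9 0.041
```

```bash
python3 -m handwheel '[{"dx":0,"dy":0,"dz":-0.15,"wx":0,"wy":0,"wz":-0.005,"claw":0},{"dx":0,"dy":0,"dz":0,"wx":0,"wy":0,"wz":0,"claw":0},{"dx":0,"dy":0,"dz":0,"wx":0,"wy":0,"wz":0,"claw":0}]'
python3 -c "
from h import *
gap()"
python3 -m handwheel '[{"dx":0.2,"dy":0,"dz":0,"wx":0,"wy":0,"wz":0,"claw":0},{"dx":0,"dy":0,"dz":0,"wx":0,"wy":0,"wz":0,"claw":0},{"dx":0,"dy":0,"dz":0,"wx":0,"wy":0,"wz":0,"claw":0}]'
python3 -c "
from h import *
gap()"
```

```text
clock: 21.25
position: [0.5208, -0.3031, 0.0414]
tool_rot: [-3.14, -0.0, 1.426]
force: [-0.8, -0.1, -1.5]
grip_width: 0.007
finger_force: 80.3
n 185 185 res 0.24 0.03 gap mm spout/tab end [1.1 0.5] yaw stop -0.1514 tray -0.1451 tool -0.1452
dock F [ 0.6  0.3 -2.3] M [-0.01 -0.09 -0.02] pos 559.6 -223.5 0.0414
clock: 21.68
position: [0.521, -0.3021, 0.0417]
tool_rot: [-3.14, 0.001, 1.425]
force: [-0.9, -5.7, -2.2]
grip_width: 0.0068
finger_force: 80.0
n 185 185 res 0.0 0.05 gap mm spout/tab end [0.2 0.2] yaw stop -0.1453 tray -0.1453 tool -0.1458
dock F [-0.4 -5.6 -2.6] M [-1.3  -0.05  0.05] pos 559.7 -222.5 0.0417
```

Side contact is now clean and parallel (stop and tray both -0.145). Lower, then press to the front.

```bash
python3 -m handwheel '[{"dx":0,"dy":0,"dz":0.1,"wx":0,"wy":0,"wz":0,"claw":0},{"dx":0,"dy":-0.2,"dz":0,"wx":0,"wy":0,"wz":0,"claw":0},{"dx":0,"dy":-0.1,"dz":0,"wx":0,"wy":0,"wz":0,"claw":0},{"dx":0,"dy":0,"dz":0,"wx":0,"wy":0,"wz":0,"claw":0}]'
python3 -c "
from h import *
gap()"
python3 -m handwheel '[{"dx":0,"dy":-0.2,"dz":0,"wx":0,"wy":0,"wz":0,"claw":0},{"dx":0,"dy":0,"dz":0.05,"wx":0,"wy":0,"wz":0,"claw":0},{"dx":0,"dy":0,"dz":0,"wx":0,"wy":0,"wz":0,"claw":0}]'
python3 -c "
from h import *
gap()"
```

```text
clock: 22.22
position: [0.5193, -0.3019, 0.0413]
tool_rot: [3.14, 0.001, 1.425]
force: [3.9, -6.5, 1.2]
grip_width: 0.0072
finger_force: 80.6
n 145 185 res 0.0 0.07 gap mm spout/tab end [0.2 0.2] yaw stop -0.1456 tray -0.1465 tool -0.1458
dock F [ 3.1 -4.3  0.7] M [-1.18 -0.9   0.01] pos 557.9 -222.6 0.0413
clock: 22.65
position: [0.5179, -0.3018, 0.0411]
tool_rot: [3.139, 0.002, 1.425]
force: [5.2, -6.4, 4.1]
grip_width: 0.0071
finger_force: 81.3
n 124 185 res 0.0 0.06 gap mm spout/tab end [0.2 0.2] yaw stop -0.1457 tray -0.1457 tool -0.1457
dock F [ 6.6 -6.2  3.6] M [-1.16 -1.22  0.02] pos 556.6 -222.6 0.0412
```

```bash
python3 -m handwheel '[{"dx":0,"dy":-0.2,"dz":0.03,"wx":0,"wy":0,"wz":0,"claw":0},{"dx":0,"dy":-0.1,"dz":0,"wx":0,"wy":0,"wz":0,"claw":0},{"dx":0,"dy":0,"dz":0,"wx":0,"wy":0,"wz":0,"claw":0}]'
python3 -c "
from h import *
gap()"
python3 -m handwheel '[{"dx":0.15,"dy":-0.1,"dz":0.05,"wx":0,"wy":0,"wz":0,"claw":0},{"dx":0,"dy":0,"dz":0,"wx":0,"wy":0,"wz":0,"claw":0},{"dx":0,"dy":0,"dz":0,"wx":0,"wy":0,"wz":0,"claw":0}]'
python3 -c "
from h import *
gap();print(monitor.observe()['tool_rot'])"
```

```text
clock: 23.08
position: [0.5177, -0.3018, 0.0418]
tool_rot: [3.134, 0.002, 1.426]
force: [17.5, -9.5, 4.7]
grip_width: 0.0074
finger_force: 81.3
n 186 186 res 0.47 0.1 gap mm spout/tab end [0.3 0.4] yaw stop -0.1457 tray -0.1468 tool -0.1452
dock F [18.9 -7.   4.6] M [-1.28 -3.65  0.01] pos 556.3 -222.7 0.0418
clock: 23.5
position: [0.5177, -0.3018, 0.0419]
tool_rot: [3.131, 0.004, 1.425]
force: [21.5, -17.9, 6.2]
grip_width: 0.0071
finger_force: 81.5
n 187 187 res 0.45 0.06 gap mm spout/tab end [0.3 0.3] yaw stop -0.1462 tray -0.1469 tool -0.1460
dock F [ 23.3 -14.5   6.3] M [-2.72 -4.41  0.03] pos 556.3 -222.6 0.0419
[3.1313254  0.00400368 1.4248057 ]
```

The tray is tipping very slightly (rear up 0.8 mm, 0.6°) because I push above the stop height. I add down force and a counter-turn.

```bash
python3 -m handwheel '[{"dx":0,"dy":0,"dz":0.08,"wx":0.01,"wy":0.004,"wz":0,"claw":0},{"dx":0,"dy":0,"dz":0.04,"wx":0,"wy":0,"wz":0,"claw":0},{"dx":0,"dy":0,"dz":0,"wx":0,"wy":0,"wz":0,"claw":0}]'
python3 -c "
from h import *
gap()"
python3 -m handwheel '[{"dx":0.05,"dy":0,"dz":0.04,"wx":0.004,"wy":0.003,"wz":0,"claw":0},{"dx":0,"dy":0,"dz":0,"wx":0,"wy":0,"wz":0,"claw":0},{"dx":0,"dy":0,"dz":0,"wx":0,"wy":0,"wz":0,"claw":0}]'
python3 -c "
from h import *
gap()"
```

```text
clock: 23.92
position: [0.5178, -0.3017, 0.041]
tool_rot: [3.141, 0.0, 1.425]
force: [18.6, -17.1, 12.6]
grip_width: 0.007
finger_force: 82.7
n 183 185 res 0.0 0.06 gap mm spout/tab end [0.3 0.3] yaw stop -0.1457 tray -0.1463 tool -0.1459
dock F [ 21.9 -12.4  12.1] M [-2.62 -4.21  0.02] pos 556.5 -222.6 0.0411
clock: 24.35
position: [0.5178, -0.3017, 0.041]
tool_rot: [-3.138, -0.002, 1.424]
force: [15.7, -17.0, 18.6]
grip_width: 0.0071
finger_force: 83.8
n 184 184 res 0.0 0.04 gap mm spout/tab end [0.3 0.3] yaw stop -0.1455 tray -0.1456 tool -0.1462
dock F [ 17.8 -13.9  19.1] M [-3.01 -3.93  0.  ] pos 556.4 -222.6 0.041
```

```bash
python3 -m handwheel '[{"dx":0.15,"dy":-0.12,"dz":0.03,"wx":-0.002,"wy":-0.001,"wz":0,"claw":0},{"dx":0,"dy":0,"dz":0,"wx":0,"wy":0,"wz":0,"claw":0},{"dx":0,"dy":0,"dz":0,"wx":0,"wy":0,"wz":0,"claw":0},{"dx":0,"dy":0,"dz":0,"wx":0,"wy":0,"wz":0,"claw":0}]'
python3 - <<'E'
from h import *
gap()
# front stop: visible inner face edge vs tray, from the wrist view; caps in the bin from top
t=optics.grab_frame("top");H=hsv(t);pk=(H[...,0]>150)&(H[...,0]<178)&(H[...,1]>60);pk[:,:200]=0;pk[:,270:]=0;pk[:170]=0;pk[245:]=0
print("caps px",cv2.connectedComponentsWithStats(pk.astype(np.uint8))[2][1:,4])
w=optics.grab_frame("wrist");H=hsv(w);s=monitor.observe();P=np.array(s["position"])
ex=np.array([.9892,-.1465,0]);ey=np.array([.1465,.9892,0]);ft=[]
org=(H[...,0]>3)&(H[...,0]<20)&(H[...,1]>100)
# inner edge of the front stop against the tray floor (z of floor = .009), rows away from the walls
for b in np.arange(-.02,.045,.005):
    q=proj(w,P*[1,1,0]-.126*ex+b*ey+[0,0,.009])[0];r=int(round(q[1]));c=int(q[0])
    if not 0<=r<400: continue
    k=np.nonzero(org[r,:max(c+30,1)])[0]
    if len(k): X=ray(w,[k.max()+.5,r],.009)[0];ft.append([round(b*1e3),round(((P-X)@ex)*1e3,1)])
print("stop-to-TCP along x at floor height (126 = flush):",ft)
E
```

```text
clock: 24.9
position: [0.5179, -0.3016, 0.041]
tool_rot: [3.14, 0.0, 1.424]
force: [23.1, -27.1, 13.9]
grip_width: 0.0072
finger_force: 82.8
n 185 185 res 0.0 0.07 gap mm spout/tab end [0.3 0.3] yaw stop -0.1468 tray -0.1463 tool -0.1469
dock F [ 26.6 -23.4  14.6] M [-4.6  -5.24  0.14] pos 556.5 -222.5 0.0411
caps px [25 34 59 20]
stop-to-TCP along x at floor height (126 = flush): [[-20, np.float64(126.0)], [-15, np.float64(125.8)], [-10, np.float64(125.4)], [-5, np.float64(125.7)], [0, np.float64(126.0)], [5, np.float64(126.3)], [10, np.float64(126.0)], [15, np.float64(126.3)], [20, np.float64(126.6)], [25, np.float64(126.1)], [30, np.float64(126.4)], [35, np.float64(125.9)], [40, np.float64(126.1)]]
```

The tray is flush with both stops along its full length (126 mm stop-to-TCP, 0.3 mm side gap within error). It is level, with 27 N on the front stop, 23 N on the side and 15 N down, and all five caps are in the bin.

```bash
python3 -c "
from workcell import job_done
print(job_done())"
```

```text
the job is handed in; nothing more can be done
None
```

The job is handed in at about 25 s: all five caps are in the yellow bin, and the empty tray is still gripped, flat on its dock and pressed squarely against both stops (27 N front, 23 N side).

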